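# Deburr the mouth of a cup at the silversmith's bench

### The job

Take the deburring tool out of its tray and, with its disc blade flat on the mouth edge of the wide handled cup in the sprung rest, run it once all the way round the edge: start above the cup's handle, go counter-clockwise as seen from above and finish above the handle again, keeping the cup lightly pressed down on its spring all the way without ever driving it to the bottom. Then stand the tool upright in its tray again, and do not press on the narrow-necked vase in the other rest.

Things in the scene. Friction and masses are not known exactly. Their poses are not given: they have to be found in the camera images.
- deburrer_grip (a point): Middle of the handle of the loose deburring tool, which stands upright like a rubber stamp in the tray; 0.2 kg, 90 mm tall, round (yaw does not matter). Bottom up: flat steel disc blade, 36 mm diameter, 10 mm thick; 16 mm neck; pale wooden handle, 28 mm diameter, from 28 to 90 mm above the blade's underside. The point is on the axis, 58 mm above the blade's underside; z is up the handle.
- deburrer_blade (a point): Centre of the underside of the tool's disc blade, 58 mm below the handle point along the tool's axis. This flat face works on the edge.
- cup_mouth (a point): Mouth centre of the wide cup, level with its rim, 120 mm above the table; z up, x points to its one loop handle (reaches 70 mm from the axis, 11 mm below the rim). Mouth 80 mm outer, 70 mm inner diameter: the edge is a flat ring 5 mm wide, mean radius 37.5 mm; the blade is centred on it. Silver metal, on a steel rest fixed to the table (round foot 110 mm wide); it can only sink straight down on a spring.
- cup (a joint): The cup's sprung rest. Joint value: how far the vessel is pressed down on its spring, in m: 0 is up at rest, 0.025 is the hard stop. It springs back by itself. It takes about 2.6 N to start and 2 N more per 10 mm; about 10 mm is a good light pressure; under 2 mm is no proper contact, over 22 mm is too hard.
- vase_mouth (a point): Centre of the mouth of the narrow-necked pear-shaped vase, same metal, no handle, mouth 42 mm outer diameter, belly 80 mm, top 130 mm above the table, in a second rest of the same kind. Not to be worked on.
- vase (a joint): The vase's sprung rest. Joint value: how far the vessel is pressed down on its spring, in m: 0 is up at rest, 0.025 is the hard stop. It springs back by itself.
- tray: Shallow open square wooden tray fixed to the table, the tool's place: outside 110 x 110 mm, walls 5 mm thick and 18 mm high, inner floor 5 mm above the table. Origin: centre of its underside. The tool starts anywhere near its middle.
There are look-alikes about, which are no part of the job. What is shaped like the part that bears vase_mouth but pink is not meant.

How it is judged:
On the way, in this order (a step that is already met when the one before it is completed fails the run):
1. the blade is pressed on the cup's mouth edge, above the handle (value of joint cup above 0.002 m and z of deburrer_blade in the frame of cup_mouth between -0.007 and 0.007 m and distance between deburrer_blade and cup_mouth below 0.058 m and x of deburrer_blade in the frame of cup_mouth above 0.019 m and y of deburrer_blade in the frame of cup_mouth between -0.019 and 0.019 m), for 0.1 s.
2. the blade is pressed on the cup's mouth edge, an eighth of the way round (value of joint cup above 0.002 m and z of deburrer_blade in the frame of cup_mouth between -0.007 and 0.007 m and distance between deburrer_blade and cup_mouth below 0.058 m and x of deburrer_blade in the frame of cup_mouth above 0.019 m and y of deburrer_blade in the frame of cup_mouth above 0.019 m), for 0.1 s.
3. the blade is pressed on the cup's mouth edge, a quarter of the way round (value of joint cup above 0.002 m and z of deburrer_blade in the frame of cup_mouth between -0.007 and 0.007 m and distance between deburrer_blade and cup_mouth below 0.058 m and x of deburrer_blade in the frame of cup_mouth between -0.019 and 0.019 m and y of deburrer_blade in the frame of cup_mouth above 0.019 m), for 0.1 s.
4. the blade is pressed on the cup's mouth edge, three eighths of the way round (value of joint cup above 0.002 m and z of deburrer_blade in the frame of cup_mouth between -0.007 and 0.007 m and distance between deburrer_blade and cup_mouth below 0.058 m and x of deburrer_blade in the frame of cup_mouth below -0.019 m and y of deburrer_blade in the frame of cup_mouth above 0.019 m), for 0.1 s.
5. the blade is pressed on the cup's mouth edge, half-way round, opposite the handle (value of joint cup above 0.002 m and z of deburrer_blade in the frame of cup_mouth between -0.007 and 0.007 m and distance between deburrer_blade and cup_mouth below 0.058 m and x of deburrer_blade in the frame of cup_mouth below -0.019 m and y of deburrer_blade in the frame of cup_mouth between -0.019 and 0.019 m), for 0.1 s.
6. the blade is pressed on the cup's mouth edge, five eighths of the way round (value of joint cup above 0.002 m and z of deburrer_blade in the frame of cup_mouth between -0.007 and 0.007 m and distance between deburrer_blade and cup_mouth below 0.058 m and x of deburrer_blade in the frame of cup_mouth below -0.019 m and y of deburrer_blade in the frame of cup_mouth below -0.019 m), for 0.1 s.
7. the blade is pressed on the cup's mouth edge, three quarters of the way round (value of joint cup above 0.002 m and z of deburrer_blade in the frame of cup_mouth between -0.007 and 0.007 m and distance between deburrer_blade and cup_mouth below 0.058 m and x of deburrer_blade in the frame of cup_mouth between -0.019 and 0.019 m and y of deburrer_blade in the frame of cup_mouth below -0.019 m), for 0.1 s.
8. the blade is pressed on the cup's mouth edge, seven eighths of the way round (value of joint cup above 0.002 m and z of deburrer_blade in the frame of cup_mouth between -0.007 and 0.007 m and distance between deburrer_blade and cup_mouth below 0.058 m and x of deburrer_blade in the frame of cup_mouth above 0.019 m and y of deburrer_blade in the frame of cup_mouth below -0.019 m), for 0.1 s.
9. the blade is pressed on the cup's mouth edge, back above the handle, circle closed (all of step 1), for 0.1 s.
At the end, for the whole second after the job is handed in: The tool stands upright (within 10 degrees) on the tray's floor, its blade within 40 mm of the tray's centre and no more than 13 mm above the tray's underside; cup and vase are both sprung back up (less than 3 mm down) (horizontal distance between deburrer_blade and tray below 0.04 m and z of deburrer_blade in the frame of tray below 0.013 m and angle between deburrer_grip's own z axis and vertical below 0.17 rad and value of joint each of cup, vase below 0.003 m); the robot touches nothing.
It fails at once if the cup is pressed down over 22 mm, to the bottom of its spring (value of joint cup above 0.022 m).
It fails at once if the narrow-necked vase is pressed down (value of joint vase above 0.005 m).
It also fails if it takes over 64 s, if anything falls off the work surface, if the arm or the gripper's body presses on something with over 40 N, if the wrist force passes 120 N, or if a joint passes its speed limit or range.

### The arm

A 7-joint arm with a two-finger parallel gripper is mounted at the origin on the work surface. World frame = base frame: x ahead of the robot, y to its left, z up, the work surface at z = 0. Lengths are in m, angles in rad, forces in N, time in s.
With the tool pointing down it reaches from about 0.425 to 0.95 m from the base axis. Payload 16.7 kg.
Tool frame: the origin (TCP) lies between the finger pads; the fingertips stand env.tcp_to_tips ahead of it and the grasp point (between the pads) lies 5 mm behind it (env.tcp_to_tips is the distance from the TCP to the fingertips, in m); z points along the fingers, y is the direction in which the jaws open and shut (so a half turn about z gives the same grasp; the last joint's range is limited). The gripper opens to 94 mm and grips with 3 to 60 N. Pads are 16 mm wide; open, the fingers measure 119 mm over their backs; the gripper's body (75 mm by 177 mm) begins 78 mm behind the grasp point.
Start: joints at [1.032, 0.426, 0.074, 1.606, -0.034, 1.111, -0.067], TCP at [0.256, -0.625, 0.219] pointing down, gripper open.
Joint ranges: [-2.85, 2.85], [-0.5, 2.14], [-1.23, 1.37], [0.21, 2.46], [-1.02, 4.16], [0.16, 2.05], [-2.73, 2.73]. Speed limits (rad/s): [1.89, 1.89, 2.39, 2.39, 3.01, 3.01, 3.01].

### API

Orientations are given as a unit quaternion [x, y, z, w].
In Python, from station import telemetry, optics, env gives the robot as it stands.
- The arm moves only by the shell command python3 -m jog 'ROWS' [FORCE]. ROWS is JSON, one flat list of numbers, 7 for each row, row after row: the gripper's target within -1 to 1 (fully open at 1, half-way at 0, shut at -1), then the shift along the world's x, y, z in cm, then the turn, a rotation vector about the world's x, y, z in rad. In form: [jaw, x, y, z, rx, ry, rz, jaw, x, y, z, rx, ry, rz, ...]. A call has exactly 10 rows; each row shifts and turns the commanded pose from where the row before left it; what a row does not reach is not made up. A row lasts 1/8 s, in which the tool goes at most 62.5 mm and 10.7 degrees, less where a joint would pass 70% of its speed; a pose out of reach is approached as far as the arm can. A call with a gripper value outside its range is refused whole. The fingers move at their own pace and stop on an object; FORCE is the grip in N (left out, the last holds). Time passes only in rows, so rows that do not move let the fingers close, or fill a call up. It gives the time, the measured TCP pose, the force and the opening at its end, in the units of the state.
- telemetry.get_state(): the state, without advancing time (a new reading comes with each control period).
- optics.get_image(name): name is "scene" or "top" or "wrist"; returns the picture (480x640x3 uint8, red, green, blue); there is no depth.
- optics.calibration(name): a dict with "vertical_fov" (degrees; the focal length in pixels is half the picture's height over the tangent of half this angle, whatever the lens; pixels are square), "cx", "cy" (the principal point, pixels), "k1" (the pictures are not rectified: a ray, as slopes to the right and down, at radius r is drawn at 1 + k1 r^2 times it, then the intrinsics apply), "camera_from_world" (4x4, takes a point from world to camera coordinates); the wrist camera has in their place "hand_eye" (4x4, takes a point from camera to tool coordinates, whose origin is the TCP and whose axes are the flange's). Camera axes: x right, y down, z forward; pixel columns grow to the right and rows downward; lengths in m; the calibration is good to about 2 mm. A picture is of the moment at which its call begins: read the wrist's pose just before it. calibration takes no time and is no camera call.
- env.job_done(): hands the job in, once; it reports no verdict.
Trained networks look in the newest picture that a camera, given by its name, has taken for a name from the list of things; names that differ only in an ending like _2 or _b are one class to them, and where a whole thing is asked for, a point or a joint stands for the part that bears it (a point fixed in the world has none). Each returns a list of dicts, best first, with "confidence" (0 to 1); they miss things now and then, are a little off and sometimes report something else, mostly with a low value. They report only what shows in the picture. A call takes as long as a camera call. They do not tell look-alikes from the thing itself.
- optics.recognise(camera, label): "centre" ([column, row] in pixels, amid what is visible of it).
- optics.outline_of(camera, label): "mask" (480x640 bool, what is visible of it) and "centre" ([column, row] in pixels, amid what is visible of it).
The state is a dict: "time": time; "joints": joint angles; "joint_vel": joint speeds; "effort": joint torques, N m; "position": TCP position; "tool_rot": TCP orientation; "wrist_force": force on the tool from outside, world axes, zero at the start; "torque": the same for the moment, N m; "width": finger opening in m.
Only numpy, scipy, OpenCV 4.12 (cv2) and the standard library are available. Lean on these libraries where they do the work, as an engineer would, in place of code of your own. Each camera call takes 0.05 s, during which the arm holds its last target. There are 200 camera calls.

## Working session

There is one attempt and no reset: what is moved stays moved. The work goes in short steps, Python scripts to look and compute and a shell command to move; the robot and the scene stay as the last step left them, time stands still between calls to the robot, and variables do not carry over. Pictures are saved under pics/ and viewed, about 8 in all and at most 12, crops included, and the job is handed in when it is done.

```bash
mkdir -p pics; ls; cat > h.py <<'E'
import numpy as np, cv2
from station import telemetry, optics, env
from scipy.spatial.transform import Rotation as R
def cam(name, st=None):
    c=optics.calibration(name); f=240/np.tan(np.radians(c["vertical_fov"])/2)
    if name=="wrist":
        T=np.eye(4); T[:3,:3]=R.from_quat(st["tool_rot"]).as_matrix(); T[:3,3]=st["position"]
        W=T@np.array(c["hand_eye"])
    else: W=np.linalg.inv(np.array(c["camera_from_world"]))
    return f,c["cx"],c["cy"],c["k1"],W
def ray(name,px,st=None):
    f,cx,cy,k,W=cam(name,st); d=np.array([(px[0]-cx)/f,(px[1]-cy)/f]); u=d.copy()
    for _ in range(20): u=d/(1+k*(u@u))
    v=W[:3,:3]@np.array([*u,1]); return W[:3,3],v/np.linalg.norm(v)
def atz(name,px,z,st=None):
    o,v=ray(name,px,st); return o+v*(z-o[2])/v[2]
def proj(name,P,st=None):
    f,cx,cy,k,W=cam(name,st); p=np.linalg.inv(W)@np.array([*P,1]); u=p[:2]/p[2]; u=u*(1+k*(u@u)); return u*f+[cx,cy]
def tri(a,b):
    A=np.zeros((3,3));y=np.zeros(3)
    for o,v in(a,b):
        M=np.eye(3)-np.outer(v,v);A+=M;y+=M@o
    p=np.linalg.solve(A,y); return p,[float(np.linalg.norm((np.eye(3)-np.outer(v,v))@(p-o))) for o,v in(a,b)]
def snap(name,fn):
    st=telemetry.get_state(); im=optics.get_image(name); cv2.imwrite(fn,im[:,:,::-1]); return st,im
E
python3 - <<'E'
from h import *
for n in("scene","top"):
    st,im=snap(n,f"pics/{n}0.png")
    f,cx,cy,k,W=cam(n); print(n,f,cx,cy,k,W.round(3).tolist())
    for l in("deburrer_grip","deburrer_blade","cup_mouth","cup","vase_mouth","tray"):
        print(l,[(np.round(d["centre"],1).tolist(),round(d["confidence"],2)) for d in optics.recognise(n,l)])
print(env.tcp_to_tips,st)
E
```

```text
pics
scene 582.7556885358875 320.67946915339127 244.85060256860518 -0.06634558577960448 [[0.81, 0.503, -0.302, 0.909], [0.587, -0.694, 0.417, -0.408], [-0.0, -0.515, -0.857, 1.067], [0.0, 0.0, 0.0, 1.0]]
deburrer_grip [([200.5, 371.4], 0.61)]
deburrer_blade [([200.5, 373.5], 0.8)]
cup_mouth []
cup [([282.9, 268.5], 0.95), ([196.9, 373.8], 0.34)]
vase_mouth [([312.5, 162.8], 0.94), ([370.6, 199.5], 0.81), ([470.2, 197.5], 0.62)]
tray [([208.8, 385.0], 0.85)]
top 545.0320521757361 322.8817347770644 231.5216256524292 -0.14522705025777383 [[0.012, -0.989, 0.146, 0.447], [-1.0, -0.013, -0.008, 0.053], [0.01, -0.146, -0.989, 1.113], [0.0, 0.0, 0.0, 1.0]]
deburrer_grip []
deburrer_blade [([473.3, 272.8], 0.82)]
cup_mouth [([353.0, 262.2], 0.88)]
cup [([355.7, 262.7], 0.58)]
vase_mouth [([220.2, 322.9], 0.86), ([170.8, 157.3], 0.75), ([228.2, 237.3], 0.6)]
tray [([464.4, 266.1], 0.63)]
0.014 {'time': 0.35, 'joints': array([ 1.03249939,  0.42627043,  0.07391344,  1.60611531, -0.03412027,
        1.11077643, -0.06709081]), 'joint_vel': array([ 0.00035222, -0.0017413 ,  0.00172369, -0.00049292, -0.00142402,
       -0.00167438, -0.00062481]), 'effort': array([-2.50560362e-03, -9.34584117e+01,  3.65866609e+00, -4.53968954e+01,
       -4.91949159e-02,  1.57326384e-02,  6.45089017e-05]), 'position': array([ 0.25580929, -0.62453589,  0.21930249]), 'tool_rot': array([ 9.81171126e-01,  1.93140357e-01, -2.60827654e-05, -1.53366442e-04]), 'wrist_force': array([ 0.41394676, -1.22568454, -0.1355767 ]), 'torque': array([ 0.04367453, -0.02272891, -0.00744258]), 'width': 0.09372774273418863}
```

View both.

View pics/scene0.png

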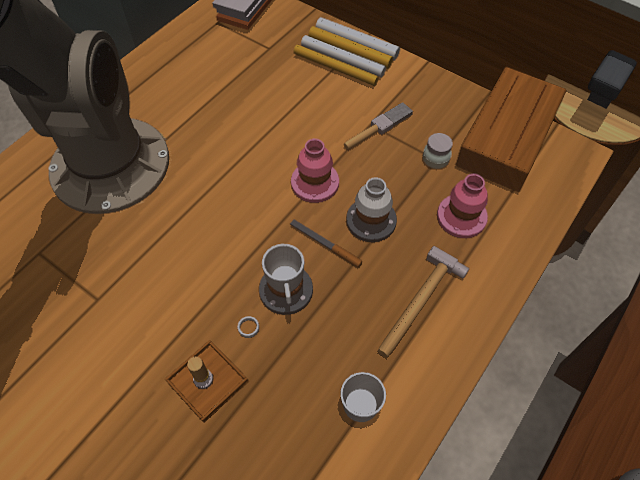

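View pics/top0.png

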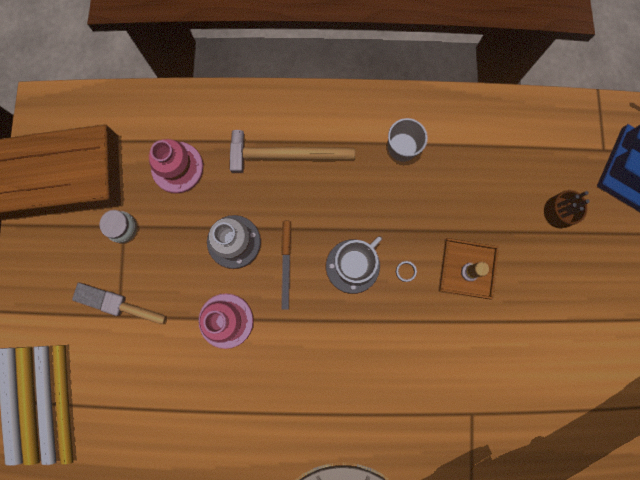

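```bash
python3 - <<'E'
from h import *
print("top handle",tri(ray("top",(482,268)),ray("scene",(195,360))))
print("cup mouth",tri(ray("top",(357,260)),ray("scene",(284,264))))
print("cup handle end top",atz("top",(380,239),.105), atz("scene",(288,300),.08))
print("tray corners",[atz("top",p,.018).round(3).tolist() for p in((446,241),(496,247),(493,298),(440,292))])
print("tray corners s",[atz("scene",p,.018).round(3).tolist() for p in((167,379),(210,342),(247,379),(204,420))])
print("vase",tri(ray("top",(229,235)),ray("scene",(375,186))))
print("ring",atz("top",(406,271),0))
print([proj("top",(*atz("top",(357,260),.12)[:2]+np.array([.04*np.cos(a),.04*np.sin(a)]),.12)).round(0).tolist() for a in (0,1.57,3.14,4.71)])
E
python3 -m jog '[1,0,0,3,0,0,0, 1,0,5,2,0,0,0, 1,2,6,0,0,0,0, 1,3,6,0,0,0,0, 1,3,6,0,0,0,0, 1,3,6,0,0,0,0, 1,2,4,0,0,0,0, 1,0,0,0,0,0,0, 1,0,0,0,0,0,0, 1,0,0,0,0,0,0]'
```

```text
top handle (array([ 0.52987849, -0.25535861,  0.10470054]), [4.5209594828042196e-05, 4.5209594828013085e-05])
cup mouth (array([ 0.54181386, -0.01831241,  0.11453303]), [0.00022521608832143063, 0.00022521608832149086])
cup handle end top [ 0.58248447 -0.06213287  0.105     ] [ 0.58199531 -0.06062328  0.08      ]
tray corners [[0.592, -0.208, 0.018], [0.581, -0.313, 0.018], [0.476, -0.304, 0.018], [0.488, -0.194, 0.018]]
tray corners s [[0.478, -0.3, 0.018], [0.495, -0.198, 0.018], [0.599, -0.212, 0.018], [0.585, -0.316, 0.018]]
vase (array([0.58483956, 0.21828499, 0.13354862]), [0.0034274832524430806, 0.0034274832524432025])
ring [ 0.53100432 -0.12762813  0.        ]
[[357.0, 238.0], [335.0, 260.0], [357.0, 282.0], [379.0, 260.0]]
time: 1.95
position: [0.3788, -0.3087, 0.2694]
tool_rot: [0.981, 0.192, -0.0, -0.0]
wrist_force: [-0.5, -0.6, 0.5]
width: 0.0942
```

```bash
python3 - <<'E'
from h import *
st,im=snap("wrist","pics/w1.png")
print(np.round(optics.calibration("wrist")["hand_eye"],3).tolist(), cam("wrist",st)[:4])
for P in((.53,-.255,.095),(.535,-.255,.005),(.542,-.018,.12)): print(proj("wrist",P,st))
for l in("deburrer_grip","deburrer_blade","tray","cup_mouth"):
    print(l,[(np.round(d["centre"],1).tolist(),round(d["confidence"],2)) for d in optics.recognise("wrist",l)])
E
```

```text
[[-0.001, -0.958, -0.287, 0.085], [1.0, -0.001, 0.0, -0.0], [-0.0, -0.287, 0.958, -0.165], [0.0, 0.0, 0.0, 1.0]] (np.float64(399.18664684539755), 313.25151593015283, 237.13368630509956, -0.005317723394150757)
[322.90333259  14.31604263]
[322.68574654  31.90937402]
[ -14.61104474 -170.88993671]
deburrer_grip [([323.4, 27.6], 0.63)]
deburrer_blade [([326.0, 27.5], 0.75)]
tray [([331.1, 57.9], 0.85)]
cup_mouth [([331.6, 53.5], 0.75)]
```

View pics/w1.png

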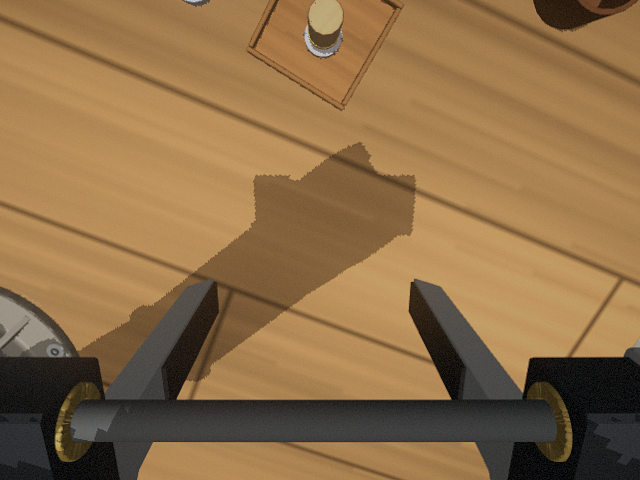

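```bash
python3 -m jog '[1,2,0.7,0,0,0,0, 1,4,1.2,-1,0,0,0, 1,4,1.2,-2,0,0,0, 1,2,0.7,-2,0,0,0, 1,0,0,-1,0,0,0, 1,0,0,0,0,0,0, 1,0,0,0,0,0,0, 1,0,0,0,0,0,0, 1,0,0,0,0,0,0, 1,0,0,0,0,0,0]'; python3 - <<'E'
from h import *
st,im=snap("wrist","pics/w2.png")
print(st["position"])
for P in((.531,-.257,.095),(.531,-.257,.005),(.535,-.255,.005)): print(proj("wrist",P,st))
for l in("deburrer_blade","tray"):
    print(l,[(np.round(d["centre"],1).tolist(),round(d["confidence"],2)) for d in optics.recognise("wrist",l)])
E
```

```text
time: 3.45
position: [0.4994, -0.2697, 0.2098]
tool_rot: [0.981, 0.193, 0.0, 0.0]
wrist_force: [-0.6, 0.7, -0.7]
width: 0.0942
[ 0.49941616 -0.26972817  0.20975127]
[313.79456209 192.5573629 ]
[313.59309314 175.0612575 ]
[313.22456124 170.2058756 ]
deburrer_blade [([315.5, 182.8], 0.68)]
tray [([312.4, 158.9], 0.83)]
```

View pics/w2.png

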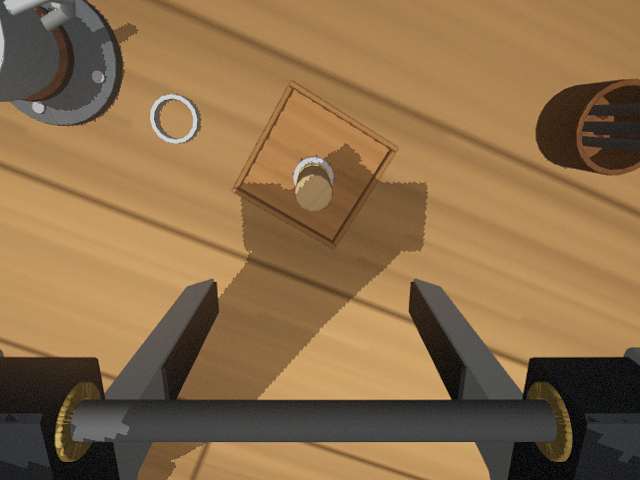

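```bash
python3 - <<'E'
from h import *
class S(dict):pass
st=telemetry.get_state()
c=[atz("wrist",p,.018,st) for p in((293,83),(397,149),(335,246),(236,190))]
print(np.round(c,3).tolist(),np.mean(c,0), atz("wrist",(314,194),.095,st))
E
python3 -m jog '[1,1.6,0.6,-1,0,0,0, 1,1.5,0.6,-2,0,0,0, 1,0,0,-3,0,0,0, 1,0,0,-3,0,0,0, 1,0,0,-3,0,0,0, 1,0,0,-2,0,0,0, 1,0,0,-1.2,0,0,0, 1,0,0,0,0,0,0, -1,0,0,0,0,0,0, -1,0,0,0,0,0,0]' 40
python3 -m jog '[-1,0,0,0,0,0,0, -1,0,0,0,0,0,0, -1,0,0,0,0,0,0, -1,0,0,0,0,0,0, -1,0,0,0,0,0,0, -1,0,0,0,0,0,0, -1,0,0,0.5,0,0,0, -1,0,0,1,0,0,0, -1,0,0,2,0,0,0, -1,0,0,2,0,0,0]' 40
```

```text
[[0.597, -0.211, 0.018], [0.581, -0.315, 0.018], [0.479, -0.3, 0.018], [0.494, -0.197, 0.018]] [ 0.53777918 -0.25565952  0.018     ] [ 0.53013415 -0.25737574  0.095     ]
time: 4.85
position: [0.5309, -0.2578, 0.0582]
tool_rot: [0.981, 0.193, 0.001, 0.0]
wrist_force: [-0.1, -0.3, -0.0]
width: 0.0775
time: 6.1
position: [0.5305, -0.2576, 0.1137]
tool_rot: [0.981, 0.193, 0.0, 0.0]
wrist_force: [0.7, -0.3, -1.7]
width: 0.0274
```

```bash
python3 -m jog '[-1,0,0,4,0,0,0, -1,0,0,5,0,0,0, -1,-1,2,4,0,0,0, -1,-1,4,1,0,0,0, -1,-1,4,0,0,0,0, -1,-1,4,0,0,0,0, -1,-1,4,0,0,0,0, -1,-1,2.5,0,0,0,0, -1,0,0,0,0,0,0, -1,0,0,0,0,0,0]'; python3 - <<'E'
from h import *
st,im=snap("wrist","pics/w3.png")
print(st["position"],st["wrist_force"],st["time"])
for P in((.542,-.018,.12),(.584,-.061,.12)): print(proj("wrist",P,st))
for l in("cup_mouth","cup"):
    for d in optics.outline_of("wrist",l): print(l,d["centre"],d["confidence"],d["mask"].sum())
snap("scene","pics/s1.png")
E
```

```text
time: 7.35
position: [0.4706, -0.0532, 0.253]
tool_rot: [0.981, 0.193, 0.0, 0.0]
wrist_force: [0.2, -0.6, -1.1]
width: 0.0277
[ 0.47063907 -0.05319615  0.25296819] [ 0.2471232  -0.60059256 -1.06798665] 7.35
[305.68091698 125.67682189]
[384.67320394  92.30531251]
cup_mouth [302.3, 124.0] 0.91 10265
```

View pics/w3.png

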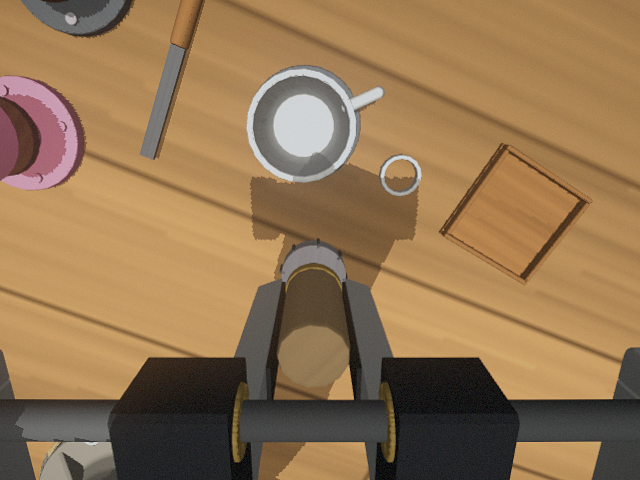

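```bash
python3 - <<'E'
from h import *
st=telemetry.get_state()
c=atz("wrist",(304,124),.12,st);hd=atz("wrist",(378,95),.109,st);h0=atz("wrist",(346,108),.109,st)
print(c,hd,np.degrees(np.arctan2(*(hd-c)[1::-1])),np.linalg.norm((hd-c)[:2]))
p=st["position"]; a0=np.arctan2(*(hd-c)[1::-1])
for z in(.053,.055): print(proj("wrist",p-[0,0,z],st), [proj("wrist",p-[0,0,z]+.018*np.array([np.cos(a),np.sin(a),0]),st).round().tolist() for a in np.arange(0,6.3,.785)])
# circle positions
for k in range(0,9):
    a=a0+k*np.pi/4; print(k,(c[:2]+.0375*np.array([np.cos(a),np.sin(a)])).round(4))
E
```

```text
[ 0.5425186  -0.01660289  0.12      ] [ 0.58154159 -0.05886092  0.109     ] -47.27920749693784 0.05751986683861338
[313.77050974 269.26253952] [[326.0, 242.0], [302.0, 242.0], [285.0, 258.0], [286.0, 280.0], [302.0, 295.0], [325.0, 295.0], [342.0, 280.0], [342.0, 258.0], [326.0, 242.0]]
[313.76498315 268.02586605] [[326.0, 241.0], [302.0, 241.0], [285.0, 257.0], [286.0, 279.0], [302.0, 294.0], [325.0, 294.0], [342.0, 279.0], [342.0, 257.0], [326.0, 241.0]]
0 [ 0.568  -0.0442]
1 [ 0.58   -0.0181]
2 [0.5701 0.0088]
3 [0.544  0.0209]
4 [0.5171 0.0109]
5 [ 0.505  -0.0151]
6 [ 0.515 -0.042]
7 [ 0.541  -0.0541]
8 [ 0.568  -0.0442]
```

```bash
python3 -m jog '[-1,2.5,0.2,0,0,0,0, -1,3,0.3,0,0,0,0, -1,3,0.3,0,0,0,0, -1,1.24,0.1,-1,0,0,0, -1,0,0,-2,0,0,0, -1,0,0,-2,0,0,0, -1,0,0,-1.3,0,0,0, -1,0,0,-0.5,0,0,0, -1,0,0,0,0,0,0, -1,0,0,0,0,0,0]'; python3 - <<'E'
from h import *
st,_=snap("scene","pics/s2.png"); print(st["position"],st["wrist_force"])
im=cv2.imread("pics/s2.png")[180:340,190:390]; cv2.imwrite("pics/s2c.png",cv2.resize(im,None,fx=3.5,fy=3.5,interpolation=cv2.INTER_CUBIC))
E
```

```text
time: 8.8
position: [0.5682, -0.0437, 0.1851]
tool_rot: [0.981, 0.193, 0.0, 0.0]
wrist_force: [0.1, -0.9, -1.0]
width: 0.0271
[ 0.56819787 -0.04365     0.18513087] [ 0.0903144  -0.88870809 -0.98699007]
```

View pics/s2c.png

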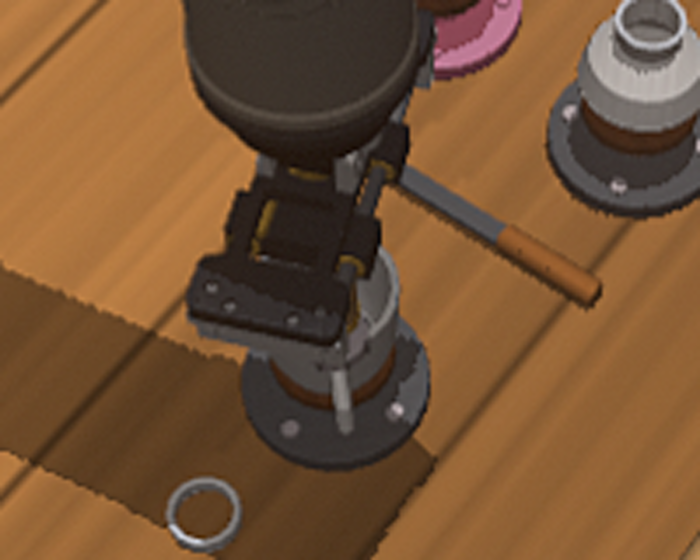

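The gripper is over the cup with the tool above its loop handle (crop about (345,370)). I'm pressing down gently now.

```bash
python3 -m jog '[-1,0,0,-0.5,0,0,0, -1,0,0,-0.4,0,0,0, -1,0,0,-0.3,0,0,0, -1,0,0,-0.3,0,0,0, -1,0,0,-0.2,0,0,0, -1,0,0,-0.2,0,0,0, -1,0,0,-0.2,0,0,0, -1,0,0,-0.1,0,0,0, -1,0,0,0,0,0,0, -1,0,0,0,0,0,0]'; python3 -c "
from h import *
for i in range(4):
    st=telemetry.get_state(); optics.get_image('top'); print(st['position'].round(4),st['wrist_force'].round(2))"
```

```text
time: 10.1
position: [0.5678, -0.0436, 0.1625]
tool_rot: [0.981, 0.193, -0.0, -0.0]
wrist_force: [-2.0, 0.2, 2.7]
width: 0.0277
[ 0.5678 -0.0436  0.1625] [-1.98  0.24  2.74]
[ 0.5679 -0.0436  0.1625] [-2.41 -0.26  3.86]
[ 0.5678 -0.0436  0.1626] [-2.01  0.17  3.7 ]
[ 0.5679 -0.0436  0.1625] [-2.02  0.4   2.95]
```

```bash
python3 - <<'E'
import numpy as np
a=np.radians(-47+12*np.arange(0,31)); p=(3.75*np.c_[np.cos(a),np.sin(a)]).round(2)
print(np.diff(p,axis=0).round(2).tolist())
E
```

```text
[[0.51, 0.59], [0.38, 0.68], [0.23, 0.75], [0.07, 0.79], [-0.1, 0.77], [-0.25, 0.74], [-0.41, 0.68], [-0.53, 0.57], [-0.64, 0.45], [-0.72, 0.31], [-0.77, 0.15], [-0.79, -0.02], [-0.76, -0.17], [-0.71, -0.34], [-0.63, -0.47], [-0.51, -0.59], [-0.38, -0.68], [-0.23, -0.75], [-0.07, -0.79], [0.1, -0.77], [0.25, -0.74], [0.41, -0.68], [0.53, -0.57], [0.64, -0.45], [0.72, -0.31], [0.77, -0.15], [0.79, 0.02], [0.76, 0.17], [0.71, 0.34], [0.63, 0.47]]
```

```bash
python3 -m jog '[-1,0.51,0.59,0,0,0,0, -1,0.38,0.68,0,0,0,0, -1,0.23,0.75,0,0,0,0, -1,0.07,0.79,0,0,0,0, -1,-0.1,0.77,0,0,0,0, -1,-0.25,0.74,0,0,0,0, -1,-0.41,0.68,0,0,0,0, -1,-0.53,0.57,0,0,0,0, -1,-0.64,0.45,0,0,0,0, -1,-0.72,0.31,0,0,0,0]'; python3 -c "
from h import *
for i in range(3):
    st=telemetry.get_state(); optics.get_image('scene'); print(st['position'].round(4),st['wrist_force'].round(2))
snap('wrist','pics/w4.png')"
```

```text
time: 11.55
position: [0.5529, 0.0201, 0.1626]
tool_rot: [0.981, 0.193, 0.0, -0.0]
wrist_force: [1.7, -1.9, 2.7]
width: 0.0274
[0.5529 0.0201 0.1626] [ 1.7  -1.91  2.75]
[0.552  0.0204 0.1625] [1.16 1.09 3.15]
[0.5523 0.0203 0.1625] [-1.82  1.97  3.24]
```

View pics/w4.png

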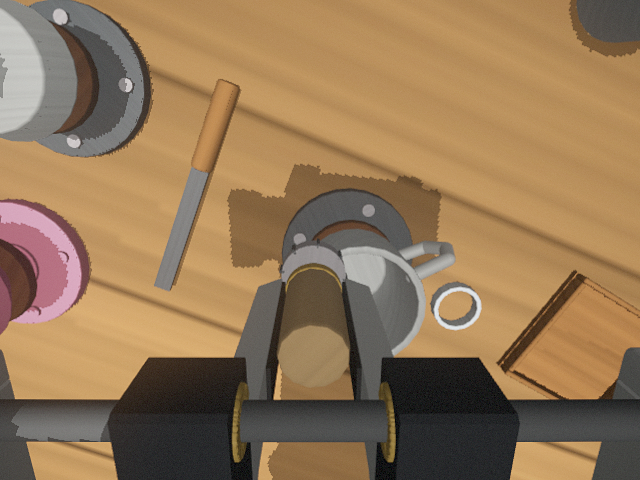

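Blade at about (313,262) sits flat on the rim, with the cup handle at (430,255) and the vase clear at the top left. Both position and force match the plan, so I'm continuing.

```bash
python3 -m jog '[-1,-0.77,0.15,0,0,0,0, -1,-0.79,-0.02,0,0,0,0, -1,-0.76,-0.17,0,0,0,0, -1,-0.71,-0.34,0,0,0,0, -1,-0.63,-0.47,0,0,0,0, -1,-0.51,-0.59,0,0,0,0, -1,-0.38,-0.68,0,0,0,0, -1,-0.23,-0.75,0,0,0,0, -1,-0.07,-0.79,0,0,0,0, -1,0.1,-0.77,0,0,0,0]'; python3 -c "
from h import *
for i in range(3):
    st=telemetry.get_state(); optics.get_image('scene'); print(st['position'].round(4),st['wrist_force'].round(2))"
```

```text
time: 13.0
position: [0.5056, -0.0252, 0.1624]
tool_rot: [0.981, 0.193, -0.0, -0.0]
wrist_force: [-0.9, 3.0, 3.3]
width: 0.0275
[ 0.5056 -0.0252  0.1624] [-0.93  3.01  3.27]
[ 0.5058 -0.0262  0.1623] [-0.6   0.16  3.13]
[ 0.5058 -0.0259  0.1624] [ 0.91 -3.05  3.73]
```

```bash
python3 -m jog '[-1,0.25,-0.74,0,0,0,0, -1,0.41,-0.68,0,0,0,0, -1,0.53,-0.57,0,0,0,0, -1,0.64,-0.45,0,0,0,0, -1,0.72,-0.31,0,0,0,0, -1,0.77,-0.15,0,0,0,0, -1,0.79,0.02,0,0,0,0, -1,0.76,0.17,0,0,0,0, -1,0.71,0.34,0,0,0,0, -1,0.63,0.47,0,0,0,0]'; python3 -c "
from h import *
for i in range(5):
    st=telemetry.get_state(); optics.get_image('scene'); print(st['position'].round(4),st['wrist_force'].round(2))
snap('wrist','pics/w5.png')"
```

```text
time: 14.4
position: [0.5684, -0.0434, 0.1625]
tool_rot: [0.981, 0.193, 0.0, 0.0]
wrist_force: [-3.0, -0.8, 2.8]
width: 0.0274
[ 0.5684 -0.0434  0.1625] [-3.03 -0.8   2.82]
[ 0.5691 -0.0425  0.1626] [ 0.07 -1.64  3.28]
[ 0.5689 -0.0427  0.1626] [2.06 1.2  3.3 ]
[ 0.5687 -0.0428  0.1626] [1.75 1.26 3.29]
[ 0.5685 -0.0429  0.1627] [0.86 1.36 2.75]
```

View pics/w5.png

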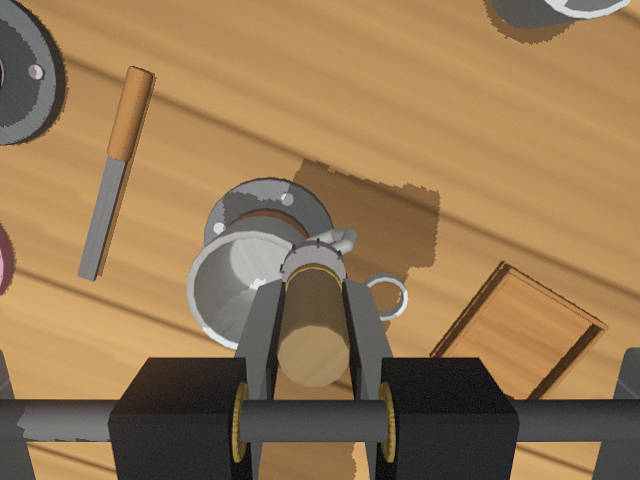

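Blade at (313,265) directly above the handle (340,240), so the circle is closed. I'm lifting off and heading back to the tray.

```bash
python3 -m jog '[-1,0,0,0.5,0,0,0, -1,0,0,1,0,0,0, -1,0,0,1.5,0,0,0, -1,0,0,2,0,0,0, -1,-0.5,-3,0,0,0,0, -1,-0.8,-5,0,0,0,0, -1,-0.8,-5.5,0,0,0,0, -1,-0.6,-5,0,0,0,0, -1,-0.3,-2.8,0,0,0,0, -1,0,0,0,0,0,0]'
python3 -m jog '[-1,0,0,-2,0,0,0, -1,0,0,-3,0,0,0, -1,0,0,-3,0,0,0, -1,0,0,-3,0,0,0, -1,0,0,-2,0,0,0, -1,0,0,-1.2,0,0,0, -1,0,0,0,0,0,0, -1,0,0,0,0,0,0, -1,0,0,0,0,0,0, -1,0,0,0,0,0,0]'
python3 -c "
from h import *
st,_=snap('scene','pics/s3.png'); print(st['position'].round(4),st['wrist_force'].round(2))"
```

```text
time: 15.95
position: [0.5369, -0.2592, 0.2131]
tool_rot: [0.982, 0.191, -0.0, 0.0]
wrist_force: [0.5, 0.4, -1.3]
width: 0.0277
time: 17.2
position: [0.5381, -0.2567, 0.071]
tool_rot: [0.981, 0.193, 0.0, 0.0]
wrist_force: [-0.4, 0.8, -1.6]
width: 0.0276
[ 0.5381 -0.2567  0.071 ] [-0.36  0.76 -1.57]
```

```bash
python3 -m jog '[-1,0,0,-0.4,0,0,0, -1,0,0,-0.3,0,0,0, -1,0,0,-0.2,0,0,0, -1,0,0,-0.1,0,0,0, -1,0,0,-0.1,0,0,0, -1,0,0,-0.1,0,0,0, -1,0,0,0,0,0,0, -1,0,0,0,0,0,0, -1,0,0,0,0,0,0, -1,0,0,0,0,0,0]'
```

```text
time: 18.5
position: [0.5378, -0.2566, 0.0585]
tool_rot: [0.981, 0.193, 0.0, -0.0]
wrist_force: [0.0, 1.0, -1.2]
width: 0.0274
```

```bash
python3 -m jog '[-1,0,0,-0.05,0,0,0, -1,0,0,-0.05,0,0,0, -1,0,0,0,0,0,0, -1,0,0,0,0,0,0, -1,0,0,0,0,0,0, -1,0,0,0,0,0,0, -1,0,0,0,0,0,0, -1,0,0,0,0,0,0, -1,0,0,0,0,0,0, -1,0,0,0,0,0,0]'
```

```text
time: 19.75
position: [0.5379, -0.2566, 0.0575]
tool_rot: [0.981, 0.193, 0.0, -0.0]
wrist_force: [-0.8, 0.0, -0.7]
width: 0.0274
```

```bash
python3 -m jog '[-1,0,0,-0.05,0,0,0, -1,0,0,0,0,0,0, -1,0,0,0,0,0,0, -1,0,0,0,0,0,0, -1,0,0,0,0,0,0, -1,0,0,0,0,0,0, -1,0,0,0,0,0,0, -1,0,0,0,0,0,0, -1,0,0,0,0,0,0, -1,0,0,0,0,0,0]'; python3 -c "
from h import *
for i in range(4):
    st=telemetry.get_state(); optics.get_image('scene'); print(st['position'].round(4),st['wrist_force'].round(2))"
```

```text
time: 21.0
position: [0.5379, -0.2566, 0.0574]
tool_rot: [0.981, 0.193, 0.0, 0.0]
wrist_force: [-1.2, 0.6, 6.1]
width: 0.0275
[ 0.5379 -0.2566  0.0574] [-1.16  0.59  6.11]
[ 0.5379 -0.2566  0.0574] [-3.37  1.08  5.87]
[ 0.5379 -0.2566  0.0574] [-2.42  2.3   7.17]
[ 0.5379 -0.2566  0.0574] [-2.15  1.46  6.97]
```

```bash
python3 -m jog '[-0.2,0,0,0.03,0,0,0, 0,0,0,0,0,0,0, 0.5,0,0,0,0,0,0, 1,0,0,0,0,0,0, 1,0,0,0,0,0,0, 1,0,0,0,0,0,0, 1,0,0,1,0,0,0, 1,0,0,2,0,0,0, 1,0,0,3,0,0,0, 1,0,0,3,0,0,0]'
python3 -m jog '[1,0,0,3,0,0,0, 1,-2,-0.8,2,0,0,0, 1,-3,-1.2,0,0,0,0, 1,-2,-0.8,0,0,0,0, 1,0,0,0,0,0,0, 1,0,0,0,0,0,0, 1,0,0,0,0,0,0, 1,0,0,0,0,0,0, 1,0,0,0,0,0,0, 1,0,0,0,0,0,0]'
python3 - <<'E'
from h import *
st,_=snap("wrist","pics/w6.png"); print(st["position"],st["wrist_force"],st["width"])
for P in((.538,-.2566,.095),(.538,-.2566,.005)): print(proj("wrist",P,st))
snap("scene","pics/s4.png")
im=cv2.imread("pics/s4.png")[130:430,140:440]
cv2.imwrite("pics/fin.png",np.hstack([cv2.resize(im,(480,480)),cv2.resize(cv2.imread("pics/w6.png")[:300,170:470],(320,320))] if 0 else [cv2.resize(im,(400,400)),cv2.resize(cv2.imread("pics/w6.png")[:300,170:470],(400,400))]))
E
```

```text
time: 22.45
position: [0.5379, -0.2566, 0.1488]
tool_rot: [0.981, 0.193, 0.0, 0.0]
wrist_force: [0.1, -1.3, -1.0]
width: 0.0941
time: 23.7
position: [0.4679, -0.2845, 0.1972]
tool_rot: [0.981, 0.193, -0.0, -0.0]
wrist_force: [0.4, -0.3, -1.1]
width: 0.0938
[ 0.46791514 -0.2845216   0.19720421] [ 0.41220764 -0.31152574 -1.12107826] 0.09381232201317702
[314.71418702 132.76501047]
[314.3141175  128.98131873]
```

View pics/fin.png

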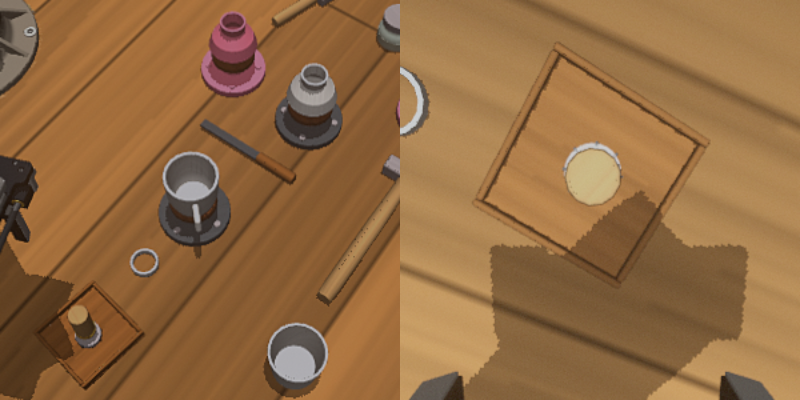

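The tool stands upright near the tray's middle (right panel (593,175), matching its predicted pixel). The cup and vase are up at rest and the gripper is clear.

```bash
python3 -c "
from station import env
print(env.job_done())"
```

```text
the job is handed in; nothing more can be done
None
```

I took the deburring tool from its tray, ran it once counter-clockwise round the cup's edge from handle to handle, and stood it back upright in the tray. I handed the job in at about 24 s of the 64 s allowed; no verdict was reported.

- **Pressing:** The blade was held about 10 mm down. The force change on contact was about 4.5 N, which fits that depth, and each check round the circle showed the same height and roughly the same force. I had no direct reading of how far the cup was pressed.
- **Positions:** The top and scene views agreed with the wrist view of the cup's mouth to about 2 mm. The handle's direction came out at about -47° in all the views I used.
- **Tool back in tray:** The tool was felt on the tray floor at about 7 N before release. The last pictures show it upright near the tray's middle.
- **Vessels:** The last pictures also show the cup and vase up at rest and the gripper clear. I never moved near the vase.
- **Small disagreements:** Setting the tool down took about 1 mm more than the height where I gripped it. My two-view estimate put the top of the tool's handle at 105 mm against the expected 95 mm. The later wrist views fitted 95 mm, so I used that.

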